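Latch a trophy into the holding jig by its guarded knob

TASK

Set the small star trophy upright in the holding jig: tilt its base plate in under the jig's lip, lower it until it lies flat in the pocket, then turn the winged knob in its guarded well until the latch tongue points straight at the trophy, over the edge of its base. If the tongue stands over the pocket at first, turn it aside before you load. Leave the trophy free-standing in the jig, and do not knock over or shift the cup, the tall column trophy, the stone block or the carton.

Things in the scene. Friction and masses are not known exactly. Their poses are not given: they have to be found in the camera images.
- jig: Holding jig fixed to the bench; place and yaw (up to 0.3 rad) vary. Origin: centre of the underside of its dark steel base plate, 130 (x) x 275 (y) x 12 mm, z up. Pocket for the trophy at the +y end, guarded knob well at the -y end. All jig numbers in mm; the jig's points have its axes.
- pocket (a point): Centre of the pocket floor (jig frame 0, 68, 12), where the seated base rests, length along y. Floor 115 long (y -57.5 to 57.5 from here). Side guides at x -35 and 35, 6 thick, 12 tall, y -49.5 to 32.5. Base goes in +y edge first and lowest, tilted 8 to 18 degrees, until it nearly meets the back wall, then its other edge is lowered behind the sill.
- lip_edge (a point): Middle of the lower free edge of the lip (jig frame 0, 111.5, 30): 18 above the pocket floor, 14 in front of the back wall (inner face at jig y 125.5, 10 thick, 90 wide). Lip 8 thick, top at jig z 38. From here to the sill the opening is 101 long, shorter than the trophy's base, so it cannot go straight down.
- sill (a point): Middle of the top of the sill that closes the pocket's -y end (jig frame 0, 6.5, 26): 14 tall above the floor, 8 thick in y, 80 wide. The well's near wall stands 14 farther to -y.
- well (a point): Middle of the well's open top, on the knob axis (jig frame 0, -73.5, 72). Grey box 112 x 112 inside, walls 6 thick, rim at jig z 72. -x and -y walls reach the base plate; +x and +y walls start at z 40, the tongue sweeps below them. A hood 6 thick, flush with the rim, roofs the -x -y quarter (x and y both below -4 from here).
- knob_axis (a point): On the knob's upright axis at the top of its wing (jig frame 0, -73.5, 58), 14 below the rim; jig axes, does not turn. Wing: straight black bar 74 long (37 each side of the axis), 12 thick, z 34 to 58, on a low hub 22 in radius, top z 40. The wing half on the tongue's side is never under the hood: push its flank there with shut fingers.
- latch (a joint): Angle of winged knob and tongue, rad, counterclockwise from above, stops at 0 and 1.6. 0: tongue points to jig +x; 1.57: to jig +y, at the trophy (latched). Below 0.6 clear of the pocket. Wing lies along the tongue: steel, 102 mm long from the axis, 18 wide, jig z 28 to 34 (base top z 24 when seated). Stays where left; friction 0.1 N m, about 4 N on the wing 27 mm out.
- trophy_mid (a point): Loose star trophy upright on the bench, 0.35 to 0.7 kg. Point on its axis 52 mm above its underside; z up, y along the base. Dark stone base plate 64 (x) x 110 (y) x 12 mm; on its centre a square brass pillar 26 x 26 mm, sides parallel to the base, 12 to 78 mm above the underside; star on top, 30 mm wide, up to 107 mm. Alike after a half turn.
- cup_mid (a point): Bystander: taller brass cup, 174 mm, on a 70 mm square stone base 45 mm tall; point on its axis 87 mm up. It and the star trophy may stand in either of two places.
- block: Bystander: dark stone cube of 80 mm with round holes in its faces, beyond the jig; origin at the centre of its underside.
- carton: Bystander: flat cardboard carton 130 (x) x 90 (y) x 55 mm, beside the well end of the jig; origin at the centre of its underside.
- column: Bystander: tall star trophy, a steel column on a 70 mm square dark stone base, 206 mm tall, beyond the well end of the jig; origin at the centre of its underside. Not the one to load.
There are look-alikes about, which are no part of the job. Leave any blue or turquoise look-alike of the part that bears trophy_mid alone.

How it is judged:
By the outcome, as a careful person would: the job done as asked, in the order asked, and still so for the second after the job is handed in, with the robot touching nothing.
It also fails if it takes over 64 s, if anything falls off the work surface, if the arm or the gripper's body presses on something with over 40 N, if the wrist force passes 120 N, or if a joint passes its speed limit or range.

ROBOT

A 7-joint arm with a two-finger parallel gripper is mounted at the origin on the work surface. World frame = base frame: x ahead of the robot, y to its left, z up, the work surface at z = 0. Lengths are in m, angles in rad, forces in N, time in s.
With the tool pointing down it reaches from about 0.4 to 0.85 m from the base axis. Payload 10.4 kg.
Tool frame: the origin (TCP) lies at the centre of the arm's flange, where the gripper is bolted on; the fingertips stand 173 mm ahead of it and the grasp point (between the pads) lies 155 mm ahead of it; z points along the fingers, y is the line along which they close (so a half turn about z gives the same grasp; the last joint's range is limited). The gripper opens to 85 mm and grips with 20 to 120 N. Pads are 22 mm wide; open, the fingers measure 114 mm over their backs; the gripper's body (76 mm by 85 mm) begins 54 mm behind the grasp point. The pads swing forward as they close: fully open they stand 13 mm farther back than shut.
Start: joints at [1.291, 0.332, -0.065, 1.46, 0.022, 1.35, -0.088], TCP at [0.159, -0.605, 0.405] pointing down, gripper open.
Joint ranges: [-2.6, 2.6], [-0.5, 2.12], [-1.47, 1.34], [0.16, 2.42], [-1.27, 4.41], [0.06, 2.06], [-2.6, 2.6]. Speed limits (rad/s): [2.22, 2.22, 2.79, 2.79, 3.14, 3.14, 3.14].

INTERFACE

Orientations are given as a unit quaternion [x, y, z, w].
In Python, from workcell import manip, viewer, finder gives the robot as it stands.
- The arm moves only by the tool arm_command, never from a script. Its argument "plan" is a list of rows, each an object with "dp": the shift along the tool's x, y, z in mm, a list of three; "spin": the turn about the tool's z in rad. A call has 1 to 5 rows; each row shifts and turns the commanded pose from where the row before left it, along the tool's axes as they then stand; what a row does not reach is not made up. A row lasts 1/10 s, in which the tool goes at most 50 mm and 8.59 degrees, less where a joint would pass 70% of its speed; a pose out of reach is approached as far as the arm can. A call is refused whole if a number of a shift passes 50 or a number of a turn 0.15, either way. A call with a gripper value outside its range is refused whole. "grip" is the closure, from -1 (fully open) to 1 (shut), set as the call begins (left out, the last holds). The fingers move at their own pace and stop on an object; "newtons" is the grip in N (left out, the last holds). Time passes only in rows, so rows that do not move let the fingers close. It gives the time, the measured TCP pose, the force, the opening and the grip force at its end, in the units of the state.
- manip.get_obs(): the state, without advancing time (a new reading comes with each control period).
- viewer.camera(name): name is "scene" or "top" or "wrist"; returns the picture (384x512x3 uint8, blue, green, red); there is no depth.
- viewer.camera_params(name): a dict with "vertical_fov" (degrees; the focal length in pixels is half the picture's height over the tangent of half this angle, whatever the lens; pixels are square), "cx", "cy" (the principal point, pixels), "R" (3x3) and "t" (3): a world point X has camera coordinates R X + t; the wrist camera has in their place "T_tool_cam" (4x4, takes a point from camera to tool coordinates, whose origin is the TCP and whose axes are the flange's). Camera axes: x right, y down, z forward; pixel columns grow to the right and rows downward; lengths in m; the calibration is good to about 2 mm. The wrist camera is an equidistant fisheye: a pixel r from the principal point sees the ray r / f radians off the axis. A picture is of the moment at which its call begins: read the wrist's pose just before it. camera_params takes no time and is no camera call.
- manip.hand_in(): hands the job in; it is judged then, once.
Trained networks look in the newest picture that a camera, given by its name, has taken for a name from the list of things; names that differ only in an ending like _2 or _b are one class to them, and where a whole thing is asked for, a point or a joint stands for the part that bears it (a point fixed in the world has none). Each returns a list of dicts, best first, with "score" (0 to 1); they miss things now and then, are a little off and sometimes report something else, mostly with a low value. They report only what shows in the picture. A call takes as long as a camera call. They do not tell look-alikes from the thing itself.
- finder.find_in(camera, thing): "position" ([x, y, z] in m, in world coordinates, good to about 4 mm: the middle of the surface that is visible of it).
The state is a dict: "clock": time; "joint_pos": joint angles; "joint_velocities": joint speeds; "tau": joint torques, N m; "position": TCP position; "ee_rot": TCP orientation; "ft_force": force on the tool from outside, world axes, zero at the start; "torque": the same for the moment, N m; "grip_width": opening from 0.0 (shut) to 1.0 (fully open); "grasp_force": force on a finger pad.
Only numpy, scipy, OpenCV 4.12 (cv2) and the standard library are available. Lean on these libraries where they do the work, as an engineer would, in place of code of your own. Each camera call takes 0.05 s, during which the arm holds its last target. There are 200 camera calls.

## Working session

There is one attempt and no reset: what is moved stays moved. The work goes in short steps, Python scripts to look and compute and a tool call to move; the robot and the scene stay as the last step left them, time stands still between calls to the robot, and variables do not carry over. Pictures are saved under pics/ and viewed, at most 10 in all, crops included, and the job is handed in when it is done.

Besides the shell and the picture viewer there is one more tool, called as name(argument=value, ...) on one line, values as JSON. arm_command: Moves the arm, as the interface text tells. Its arguments: {"type":"object","properties":{"plan":{"type":"array","items":{"type":"object","properties":{"dp":{"type":"array","items":{"type":"number"}},"spin":{"type":"number"}}}},"grip":{"type":"number"},"newtons":{"type":"number"}},"required":["plan"]}

```bash
ls; mkdir -p pics; python3 - <<'E'
from workcell import manip, viewer, finder
import cv2,numpy as np
o=manip.get_obs(); print({k:np.round(v,3).tolist() for k,v in o.items()})
for c in ["scene","top","wrist"]:
    im=viewer.camera(c); cv2.imwrite(f"pics/{c}0.png",im)
    p=viewer.camera_params(c); print(c,{k:np.round(v,4).tolist() for k,v in p.items()})
    for t in ["jig","pocket","lip_edge","sill","well","knob_axis","latch","trophy_mid","cup_mid","block","carton","column"]:
        if c=="wrist" and t not in("trophy_mid","jig"):continue
        try: print(c,t,[(np.round(d["position"],3).tolist(),round(d["score"],2)) for d in finder.find_in(c,t)][:4])
        except Exception as e: print(t,e)
a=cv2.imread("pics/scene0.png");b=cv2.imread("pics/top0.png")
cv2.imwrite("pics/both0.png",cv2.resize(np.vstack([a,b]),(800*512//683*1,600*1)) if 0 else np.vstack([a,b])[:600])
E
```

```text
pics
{'clock': 0.0, 'joint_pos': [1.291, 0.333, -0.065, 1.461, 0.022, 1.35, -0.088], 'joint_velocities': [0.001, -0.001, -0.001, 0.001, -0.001, 0.001, -0.001], 'tau': [0.0, -62.545, 0.049, -39.16, 0.016, 0.01, 0.0], 'position': [0.159, -0.604, 0.404], 'ee_rot': [0.992, 0.128, -0.0, -0.001], 'ft_force': [0.292, -0.0, 0.297], 'torque': [-0.006, -0.059, 0.028], 'grasp_force': 0.0, 'grip_width': 1.002}
scene {'vertical_fov': 56.8297, 'cx': 250.7078, 'cy': 185.206, 'R': [[-0.3232, 0.9462, 0.0138], [0.7604, 0.2684, -0.5914], [-0.5633, -0.1806, -0.8063]], 't': [0.1191, -0.4276, 1.4733]}
scene jig [([0.574, -0.118, 0.018], 0.71)]
scene pocket [([0.573, -0.129, 0.022], 0.91)]
scene lip_edge [([0.574, -0.122, 0.021], 0.58)]
scene sill [([0.577, -0.124, 0.021], 0.68), ([0.765, -0.221, 0.05], 0.5)]
scene well [([0.57, -0.121, 0.022], 0.71)]
scene knob_axis [([0.576, -0.126, 0.02], 0.67), ([0.776, 0.039, 0.074], 0.24)]
scene latch [([0.587, -0.165, 0.039], 0.84)]
scene trophy_mid [([0.804, 0.165, 0.014], 0.94), ([0.634, 0.322, 0.009], 0.84), ([0.497, 0.532, 0.011], 0.69), ([0.802, 0.337, 0.013], 
[... 648 characters left out ...]
1], 0.6)]
top sill [([0.566, -0.111, 0.013], 0.76)]
top well [([0.564, -0.115, 0.009], 0.75)]
top knob_axis [([0.566, -0.115, 0.011], 0.83)]
top latch [([0.585, -0.161, 0.036], 0.65)]
top trophy_mid [([0.487, 0.529, 0.012], 0.91), ([0.785, 0.33, 0.012], 0.8), ([0.565, -0.116, 0.01], 0.74)]
top cup_mid [([0.471, 0.229, 0.176], 0.75)]
top block [([0.754, 0.03, 0.079], 0.73)]
top carton [([0.488, -0.38, 0.057], 0.63)]
top column [([0.747, -0.225, 0.047], 0.73)]
wrist {'vertical_fov': 65.7065, 'cx': 250.9139, 'cy': 191.6341, 'T_tool_cam': [[0.0011, -0.9647, -0.2634, 0.066], [1.0, 0.0011, 0.0004, -0.0001], [-0.0001, -0.2634, 0.9647, 0.0312], [0.0, 0.0, 0.0, 1.0]]}
wrist jig []
wrist trophy_mid []
```

```bash
python3 - <<'E'
import cv2
for c in ["scene","top"]:
    cv2.imwrite(f"pics/{c}0b.png",cv2.resize(cv2.imread(f"pics/{c}0.png"),(800,600),interpolation=cv2.INTER_CUBIC))
E
```

```text
(no output)
```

View pics/scene0b.png

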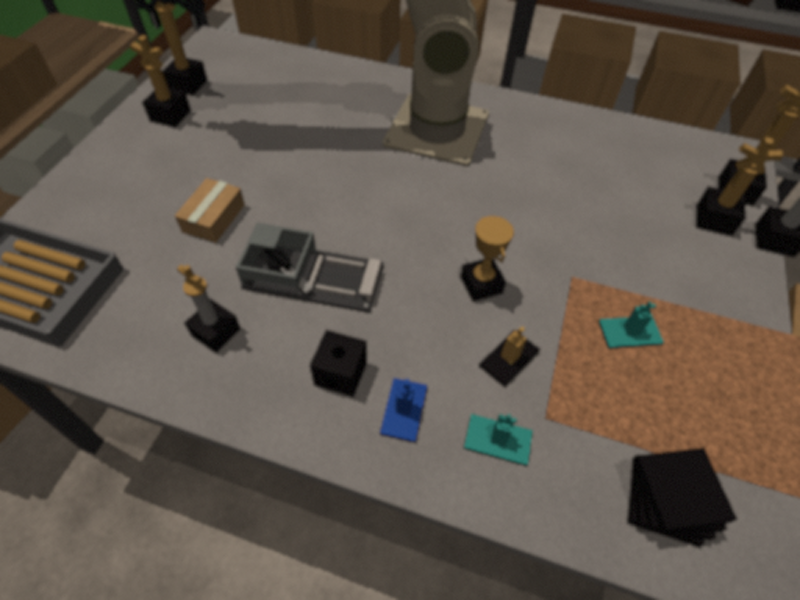

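View pics/top0b.png

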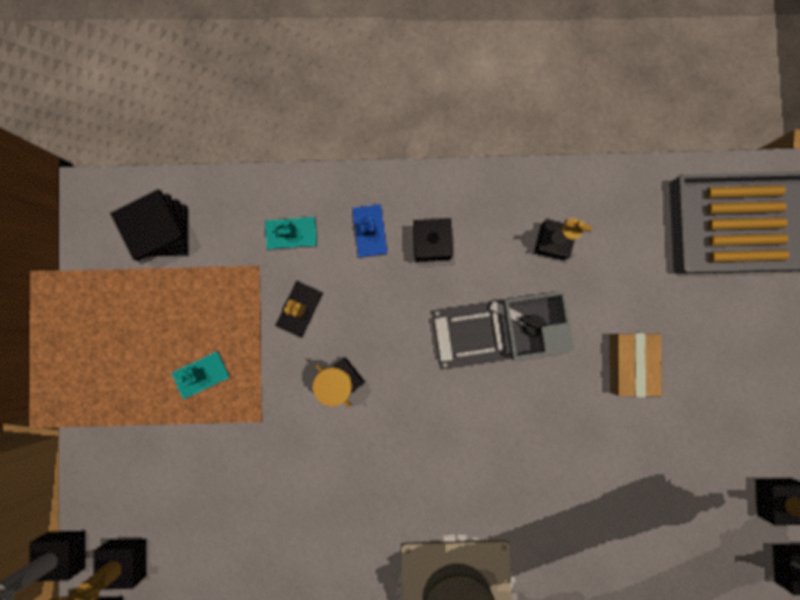

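Scene (800x600 scale): candidates for the trophy are the brass/dark one at scene (510,355) = top (299,308), blue at scene (404,410), and turquoise at scene (500,438) and (632,328). Only the dark stone plate with the brass pillar fits the description. The jig is at top (435–570, 295–365), pocket to the left, i.e. world +y. I'll confirm with a crop.

```bash
cat > h.py <<'E'
import numpy as np, cv2
from scipy.spatial.transform import Rotation as Rn
def f_of(p): return 192/np.tan(np.radians(p["vertical_fov"])/2)
def ray(p,u,v,z):
    R,t=np.array(p["R"]),np.array(p["t"]); f=f_of(p)
    d=R.T@np.array([(u-p["cx"])/f,(v-p["cy"])/f,1]); c=-R.T@t
    return c+d*(z-c[2])/d[2]
def proj(p,X):
    c=np.array(X)@np.array(p["R"]).T+np.array(p["t"]); f=f_of(p)
    return np.c_[p["cx"]+f*c[:,0]/c[:,2],p["cy"]+f*c[:,1]/c[:,2]]
E
python3 - <<'E'
import cv2,numpy as np
a=cv2.imread("pics/top0.png"); b=cv2.imread("pics/scene0.png")
def crop(im,x,y,w,h,W,H):
    im=cv2.resize(im[y:y+h,x:x+w],(W,H),interpolation=cv2.INTER_CUBIC)
    return cv2.convertScaleAbs(im,alpha=1.6)
# top jig x 270-370 y 180-240 ; 
out=np.zeros((600,800,3),np.uint8)
out[:300,:500]=crop(a,270,180,100,60,500,300)
out[:300,500:]=crop(a,165,170,50,50,300,300)
out[300:,:500]=crop(b,150,138,100,60,500,300)
out[300:,500:]=crop(b,300,200,50,50,300,300)
cv2.imwrite("pics/crop1.png",out)
E
```

```text
(no output)
```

View pics/crop1.png

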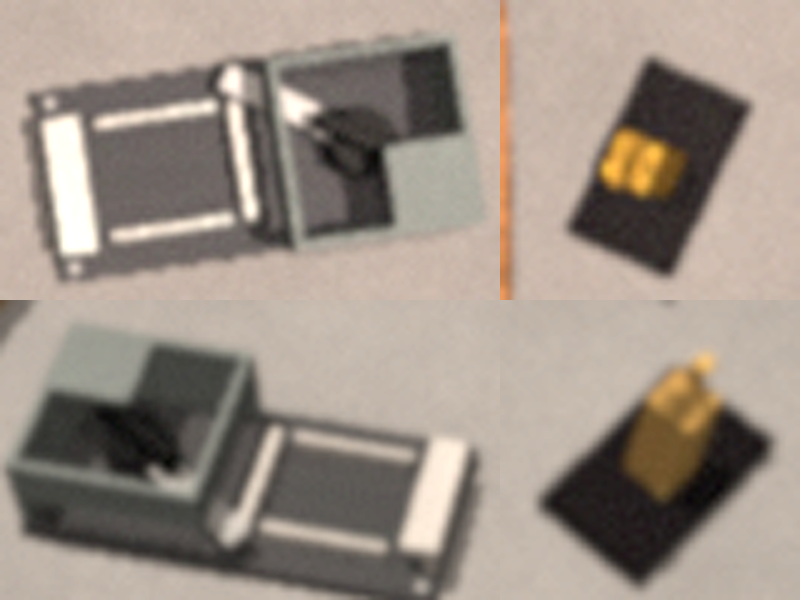

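Crop: the dark base with brass pillar is confirmed as the trophy (top-right panel). The tongue runs through (300,108) to its tip at (225,82), in front of the sill, so it is roughly 1.0 rad, over the pocket, and must be turned aside first. Now I'll fit the poses.

```bash
cat > fit.py <<'E'
import numpy as np
from scipy.optimize import least_squares
from workcell import viewer
from h import *
T,S=viewer.camera_params("top"),viewer.camera_params("scene")
def px(l,s,ox,oy,cx,cy): return [((x-cx+.5)/s-.5+ox,(y-cy+.5)/s-.5+oy) for x,y in l]
rim=[(62,-11.5,72),(62,-135.5,72),(-62,-135.5,72),(-62,-11.5,72)]
lip=[(45,135.5,38),(45,111.5,38),(-45,111.5,38),(-45,135.5,38)]
jt=px([(268,62),(455,38),(488,215),(298,248),(42,118),(82,112),(97,252),(60,260)],5,270,180,0,0)
js=px([(205,500),(10,467),(72,325),(258,352),(437,555),(402,548),(430,436),(467,440)],5,150,138,0,300)
def place(q,P):
    P=np.array(P)/1000;c,s=np.cos(q[2]),np.sin(q[2])
    return np.c_[q[0]+c*P[:,0]-s*P[:,1],q[1]+s*P[:,0]+c*P[:,1],P[:,2]]
def fit(P,obs,q0):
    def r(q): return np.concatenate([(proj(c,place(q,np.array(P)[i]))-o).ravel() for c,i,o in obs])
    s=least_squares(r,q0,loss="soft_l1",x_scale=[.01,.01,.1]);print(np.round(s.x,4),"res px",np.round(r(s.x).reshape(-1,2),1).tolist());return s.x
P=rim+lip;a=list(range(8))
print("jig");fit(P,[(T,a,np.array(jt))],[.57,-.1,.13]);fit(P,[(S,a,np.array(js))],[.57,-.1,.13])
J=fit(P,[(T,a,np.array(jt)),(S,a,np.array(js))],[.57,-.1,.13])
np.save("J.npy",J)
ax=place(J,[(0,-73.5,34)])[0];tip=px([(225,82),(300,108)],5,270,180,0,0)
for u,v in tip:
    d=ray(T,u,v,.034)-ax; print("tongue",np.hypot(*d[:2]),np.arctan2(d[1],d[0])-J[2])
B=[(32,55,12),(32,-55,12),(-32,-55,12),(-32,55,12)]
tt=px([(650,57),(750,105),(670,275),(570,230)],6,165,170,500,0)
G=np.array([ray(T,u,v,.012) for u,v in tt]);print("base corners",G.round(3).tolist(),np.linalg.norm(np.diff(G,axis=0),axis=1))
ts=px([(775,445),(540,503)],6,300,200,500,300);print([ray(S,u,v,.012).round(3).tolist() for u,v in ts])
d=(G[0]+G[1]-G[2]-G[3]);y=np.arctan2(-d[0],d[1]);print("centre",G.mean(0),"yaw of y axis",y)
E
python3 fit.py
```

```text
jig
[ 0.5636 -0.109   0.1211] res px [[-0.2, -0.5], [0.4, -1.4], [0.0, 1.5], [-0.3, 0.6], [0.0, 0.5], [-0.8, 0.6], [0.3, -0.4], [0.5, -0.9]]
[ 0.5647 -0.1073  0.1293] res px [[-1.4, 0.2], [-1.1, 0.1], [0.2, -0.3], [-0.6, 0.2], [0.6, -0.6], [0.1, -0.5], [0.9, 0.1], [0.7, 0.5]]
[ 0.5642 -0.1083  0.1261] res px [[-0.6, -0.7], [0.1, -1.8], [-0.1, 1.1], [-0.4, 0.4], [-0.2, 0.5], [-1.1, 0.6], [0.2, -0.4], [0.4, -0.9], [-1.7, -0.0], [-1.3, -0.2], [0.1, -0.6], [-0.8, -0.0], [0.3, -0.7], [-0.2, -0.6], [0.7, 0.0], [0.5, 0.4]]
tongue 0.09871039834654642 1.0187714734568307
tongue 0.04639653205505606 0.9449471229749138
base corners [[0.683, 0.327, 0.012], [0.655, 0.271, 0.012], [0.56, 0.317, 0.012], [0.587, 0.373, 0.012]] [0.06274025 0.10537231 0.06178016]
[[0.591, 0.376, 0.012], [0.662, 0.272, 0.012]]
centre [0.62147689 0.32194104 0.012     ] yaw of y axis -2.025385755636274
```

The poses agree between the views:
- **Jig:** (0.564, -0.108), yaw 0.126.
- **Tongue:** about 1.0 rad, length 99 mm against the true 102.
- **Trophy:** (0.621, 0.322), base measures 62x105 against 64x110.

I'll move over the jig with the fingers shut.

arm_command(plan=[{"dp": [42,-25,0]},{"dp": [42,-25,0]},{"dp": [42,-25,0]},{"dp": [42,-25,0]},{"dp": [42,-25,0]}], grip=1, newtons=30)

```text
invalid input at $.plan[0]: expected keys dp, spin
```

arm_command(plan=[{"dp": [42,-25,0]},{"dp": [42,-25,0]},{"dp": [42,-25,0]},{"dp": [42,-25,0]},{"dp": [42,-25,0]}])

```text
invalid input at $.plan[0]: expected keys dp, spin
```

arm_command(plan=[{"dp": [0,0,0],"spin": -0.144},{"dp": [0,0,0],"spin": -0.144},{"dp": [0,0,0],"spin": -0.144},{"dp": [0,0,0],"spin": -0.144},{"dp": [0,0,0],"spin": -0.144}])

```text
clock: 1.95
position: [0.1587, -0.6045, 0.4047]
ee_rot: [0.882, 0.472, -0.0, 0.0]
ft_force: [-0.5, 0.8, -0.5]
grip_width: 0.999
grasp_force: 0.0
```

arm_command(plan=[{"dp": [0,0,0],"spin": -0.144},{"dp": [0,0,0],"spin": -0.144},{"dp": [0,0,0],"spin": -0.144},{"dp": [0,0,0],"spin": -0.144},{"dp": [0,0,0],"spin": -0.144}])

```text
clock: 2.45
position: [0.1587, -0.6045, 0.4047]
ee_rot: [0.659, 0.752, -0.0, 0.0]
ft_force: [0.5, 1.0, 0.4]
grip_width: 0.999
grasp_force: 0.0
```

arm_command(plan=[{"dp": [30,39,0],"spin": 0},{"dp": [30,39,0],"spin": 0},{"dp": [30,39,0],"spin": 0},{"dp": [30,39,0],"spin": 0},{"dp": [30,39,0],"spin": 0}], grip=1, newtons=30)

```text
clock: 2.95
position: [0.3344, -0.4296, 0.405]
ee_rot: [0.661, 0.75, -0.0, 0.0]
ft_force: [0.8, -0.5, -0.5]
grip_width: 0.143
grasp_force: 0.0
```

arm_command(plan=[{"dp": [30,39,0],"spin": 0},{"dp": [30,39,0],"spin": 0},{"dp": [30,39,0],"spin": 0},{"dp": [30,39,0],"spin": 0},{"dp": [30,39,0],"spin": 0}])

```text
clock: 3.45
position: [0.509, -0.2564, 0.4051]
ee_rot: [0.661, 0.75, -0.0, 0.0]
ft_force: [0.9, -0.7, 1.1]
grip_width: 0.001
grasp_force: 0.0
```

arm_command(plan=[{"dp": [30,39,0],"spin": 0},{"dp": [30,39,0],"spin": 0},{"dp": [0,0,0],"spin": 0}])

```text
clock: 3.75
position: [0.5812, -0.1814, 0.4046]
ee_rot: [0.657, 0.753, 0.002, -0.001]
ft_force: [-0.6, -0.7, 1.3]
grip_width: 0.002
grasp_force: 0.0
```

```bash
cat >> h.py <<'E'
def wproj(p,o,X):
    Rt=Rn.from_quat(o["ee_rot"]).as_matrix(); Tc=np.array(p["T_tool_cam"])
    xt=(np.array(X)-np.array(o["position"]))@Rt
    c=(xt-Tc[:3,3])@Tc[:3,:3]; f=f_of(p)
    r=np.hypot(c[:,0],c[:,1]); th=np.arctan2(r,c[:,2])
    return np.c_[p["cx"]+f*th*c[:,0]/r,p["cy"]+f*th*c[:,1]/r]
def place(q,P):
    P=np.array(P,float)/1000;c,s=np.cos(q[2]),np.sin(q[2])
    return np.c_[q[0]+c*P[:,0]-s*P[:,1],q[1]+s*P[:,0]+c*P[:,1],P[:,2]]
E
python3 - <<'E'
from workcell import manip, viewer
from h import *
o=manip.get_obs(); im=viewer.camera("wrist"); p=viewer.camera_params("wrist"); cv2.imwrite("pics/w1.png",im)
J=np.load("J.npy"); print(np.round(o["position"],4),np.round(o["ee_rot"],4))
big=cv2.resize(im,None,fx=1.5625,fy=1.5625,interpolation=cv2.INTER_CUBIC)
big=cv2.convertScaleAbs(big,alpha=1.5)
rim=[(62,-11.5,72),(62,-135.5,72),(-62,-135.5,72),(-62,-11.5,72)]
lip=[(45,135.5,38),(45,111.5,38),(-45,111.5,38),(-45,135.5,38)]
t=.98;c,s=np.cos(t),np.sin(t)
wing=[(37*c*a,-73.5+37*s*a,58) for a in(1,-1)]+[(102*c,-73.5+102*s,34)]
for P in place(J,rim+lip+wing): 
    u=(wproj(p,o,[P])[0]+.5)*1.5625-.5; print(u.round(1).tolist(),end=" ")
    cv2.circle(big,tuple(int(v) for v in u),2,(0,0,255),-1)
cv2.imwrite("pics/w1b.png",big)
E
```

```text
[ 0.5812 -0.1814  0.4046] [ 6.575e-01  7.535e-01  2.100e-03 -6.000e-04]
[476.7, 185.2] [467.7, 363.5] [293.4, 361.5] [286.5, 183.9] [446.1, -8.2] [446.3, 20.5] [322.2, 20.0] [323.3, -8.6] [411.5, 228.8] [351.9, 314.7] [461.0, 153.2]
```

View pics/w1b.png

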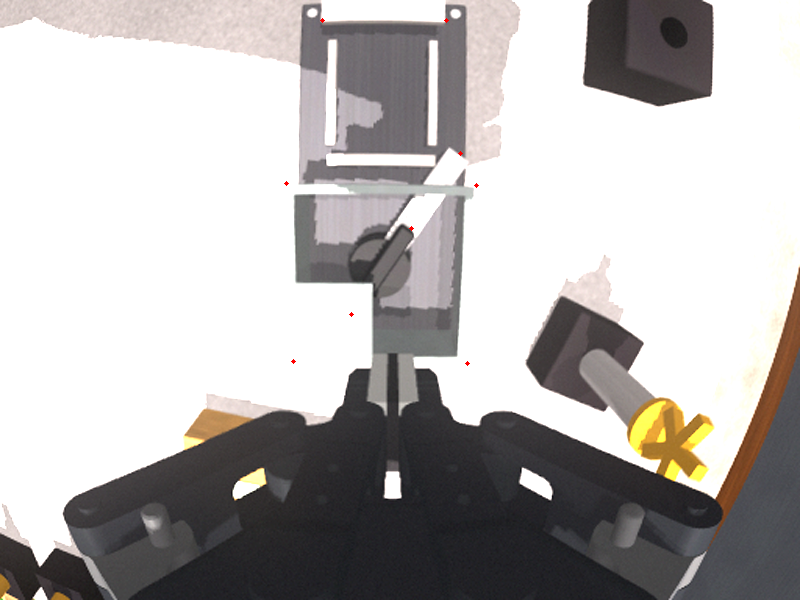

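```bash
cat > fw.py <<'E'
from workcell import viewer
from h import *
from scipy.optimize import least_squares
p=viewer.camera_params("wrist"); o=dict(position=[.5812,-.1814,.4046],ee_rot=[.6575,.7535,.0021,-.0006])
P=[(40,10.5,26),(-40,10.5,26),(40,2.5,26),(-40,2.5,26),(35,100.5,24),(-35,100.5,24),(45,111.5,38),(-45,111.5,38),(62,-17.5,72),(-4,-77.5,72),(41,100.5,24),(-41,100.5,24)]
M=[(436,155),(327,154),(436,165),(327,165),(428,41),(337,41),(446,22),(321,22),(473,196),(373,283),(437,41),(328,41)]
M=(np.array(M)+.5)/1.5625-.5
r=lambda q:(wproj(p,o,place(q,P))-M).ravel()
s=least_squares(r,[.564,-.108,.126],loss="soft_l1");print(s.x,np.round(r(s.x).reshape(-1,2)*1.56,1).tolist())
J=s.x; np.save("Jw.npy",J)
# wing: far end top z58 edges and tongue tip z34
g=lambda t:(wproj(p,o,place(J,[(37*np.cos(t[0]),-73.5+37*np.sin(t[0]),58),(102*np.cos(t[0]),-73.5+102*np.sin(t[0]),34)]))-((np.array([(407,230),(459,154)])+.5)/1.5625-.5)).ravel()
w=least_squares(g,[.98]);print("latch",w.x,g(w.x)*1.56)
for n,q in dict(pocket=(0,68,12),axis=(0,-73.5,58),start=(-10,-73.5+37,58)).items(): print(n,place(J,[q])[0].round(4))
E
python3 fw.py
```

```text
[ 0.56321731 -0.10958304  0.12561517] [[-0.7, 0.4], [0.4, 0.7], [-0.8, 1.0], [0.3, 0.3], [1.5, -0.8], [-0.9, -1.2], [-1.2, -0.2], [-0.3, -0.5], [1.6, 0.0], [-0.3, 1.3], [0.5, -0.5], [0.2, -0.9]]
latch [0.99073985] [ 2.26844937  0.17690017 -0.82724403 -0.15170205]
pocket [ 0.5547 -0.0421  0.012 ]
axis [ 0.5724 -0.1825  0.058 ]
start [ 0.5579 -0.147   0.058 ]
```

Refit: jig (0.5632, -0.1096), yaw 0.1256, residuals about 1 px, latch 0.99. I'm entering the well on the ccw flank of the wing.

arm_command(plan=[{"dp": [37,-19,0],"spin": 0.01},{"dp": [0,0,40],"spin": 0},{"dp": [0,0,40],"spin": 0},{"dp": [0,0,30],"spin": 0},{"dp": [0,0,0],"spin": 0}])

```text
clock: 4.3
position: [0.5523, -0.1553, 0.2909]
ee_rot: [0.665, 0.746, -0.002, -0.003]
ft_force: [-0.5, -0.2, 0.0]
grip_width: -0.002
grasp_force: 0.0
```

arm_command(plan=[{"dp": [0,0,30],"spin": 0},{"dp": [0,0,25],"spin": 0},{"dp": [0,0,22],"spin": 0},{"dp": [0,0,0],"spin": 0}])

```text
clock: 4.7
position: [0.5536, -0.155, 0.2168]
ee_rot: [0.665, 0.747, -0.001, -0.001]
ft_force: [-0.9, 0.5, -0.2]
grip_width: -0.0
grasp_force: 0.0
```

arm_command(plan=[{"dp": [6,3,0],"spin": 0},{"dp": [-1,8,0],"spin": 0},{"dp": [-3,8,0],"spin": 0},{"dp": [-4,8,0],"spin": 0},{"dp": [-5,7,0],"spin": 0}])

```text
clock: 5.2
position: [0.5894, -0.1568, 0.218]
ee_rot: [0.665, 0.747, -0.0, -0.001]
ft_force: [-5.7, 3.3, -0.9]
grip_width: -0.001
grasp_force: 2.3
```

arm_command(plan=[{"dp": [0,3,0],"spin": 0},{"dp": [0,0,0],"spin": 0},{"dp": [0,0,0],"spin": 0}])

```text
clock: 5.5
position: [0.5923, -0.1569, 0.2182]
ee_rot: [0.665, 0.747, 0.0, 0.001]
ft_force: [-0.3, 0.2, 0.2]
grip_width: 0.0
grasp_force: 0.1
```

arm_command(plan=[{"dp": [3,-2,10],"spin": 0},{"dp": [2,0,-50],"spin": 0},{"dp": [0,0,-50],"spin": 0},{"dp": [0,0,-50],"spin": 0},{"dp": [0,0,-50],"spin": 0}], grip=0.99)

```text
clock: 6.0
position: [0.5888, -0.152, 0.4092]
ee_rot: [0.665, 0.747, -0.0, 0.0]
ft_force: [1.3, -1.0, -0.2]
grip_width: 0.006
grasp_force: 0.0
```

```bash
echo skip
```

```text
skip
```

```bash
cat > snap.py <<'E'
import sys,json
from workcell import manip, viewer
from h import *
n=sys.argv[1]; o=manip.get_obs(); cv2.imwrite(f"pics/{n}.png",viewer.camera("wrist"))
d={k:list(map(float,o[k])) for k in("position","ee_rot","joint_pos","ft_force")}; json.dump(d,open(f"pics/{n}.json","w")); print(np.round(d["position"],4),np.round(d["ee_rot"],4),np.round(d["joint_pos"],2))
E
python3 snap.py w2
```

```text
[ 0.5888 -0.152   0.4092] [ 6.649e-01  7.469e-01 -2.000e-04  2.000e-04] [ 0.67  0.36 -0.62  1.48  0.21  1.38  0.15]
```

arm_command(plan=[{"dp": [49,9,0],"spin": 0},{"dp": [49,9,0],"spin": 0},{"dp": [49,9,0],"spin": 0},{"dp": [49,9,0],"spin": 0},{"dp": [49,9,0],"spin": 0}], grip=-1)

```text
clock: 6.55
position: [0.6053, 0.0982, 0.407]
ee_rot: [0.665, 0.747, -0.0, 0.0]
ft_force: [0.7, 0.1, 0.1]
grip_width: 0.857
grasp_force: 0.0
```

arm_command(plan=[{"dp": [49,9,0],"spin": 0},{"dp": [49,9,0],"spin": 0},{"dp": [49,9,0],"spin": 0},{"dp": [0,0,0],"spin": -0.15},{"dp": [0,0,0],"spin": -0.15}])

```text
clock: 7.05
position: [0.6145, 0.2483, 0.4065]
ee_rot: [0.542, 0.841, -0.0, -0.0]
ft_force: [0.7, -0.5, -0.2]
grip_width: 1.002
grasp_force: 0.0
```

arm_command(plan=[{"dp": [0,0,0],"spin": -0.15},{"dp": [0,0,0],"spin": -0.15},{"dp": [0,0,0],"spin": -0.15},{"dp": [0,0,0],"spin": -0.15},{"dp": [0,0,0],"spin": -0.1}])

```text
clock: 7.55
position: [0.6154, 0.2455, 0.4067]
ee_rot: [0.223, 0.975, -0.0, 0.0]
ft_force: [-0.2, -0.4, -0.5]
grip_width: 0.999
grasp_force: 0.0
```

arm_command(plan=[{"dp": [0,0,0],"spin": 0},{"dp": [0,0,0],"spin": 0}])

```text
clock: 7.75
position: [0.6154, 0.2455, 0.4071]
ee_rot: [0.227, 0.974, -0.0, -0.0]
ft_force: [0.0, 0.5, 0.1]
grip_width: 1.0
grasp_force: 0.0
```

```bash
python3 snap.py w3; python3 - <<'E'
import cv2,numpy as np
a=cv2.convertScaleAbs(cv2.imread("pics/w2.png"),alpha=1.3);b=cv2.imread("pics/w3.png")
cv2.imwrite("pics/c2.png",np.vstack([cv2.resize(a[60:260,150:350],(300,300)),np.zeros((300,300,3),np.uint8)]) if 0 else np.hstack([cv2.resize(a[60:260,150:350],(300,300),interpolation=2),cv2.resize(b[40:340,10:510],(500,300),interpolation=2)]))
E
```

```text
[0.6154 0.2455 0.4071] [ 2.270e-01  9.739e-01 -1.000e-04 -0.000e+00] [ 0.16  0.57 -0.91  1.31  0.44  1.47  0.39]
```

View pics/c2.png

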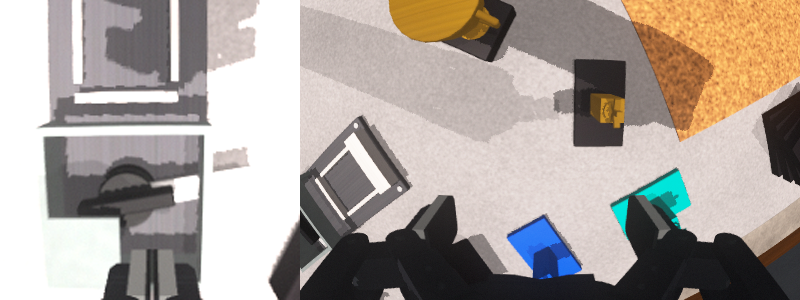

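Left: the tongue now points near jig +x (about 0.17 rad, clear of the pocket). Right: trophy base corners at about (285,100), (336,101), (335,186), (284,186) px in the wrist picture. Now I'll fit the trophy pose.

```bash
python3 - <<'E'
import json
from workcell import viewer
from h import *
from scipy.optimize import least_squares
p=viewer.camera_params("wrist"); o=json.load(open("pics/w3.json")); im=cv2.imread("pics/w3.png")
m=(im.max(2)<75).astype(np.uint8); m[:95]=0;m[195:]=0;m[:,:270]=0;m[:,345:]=0
m=cv2.morphologyEx(m,cv2.MORPH_CLOSE,np.ones((9,9)))
c=max(cv2.findContours(m,0,1)[0],key=cv2.contourArea);b=cv2.boxPoints(cv2.minAreaRect(c));print(b.round(1).tolist())
P=[(32,55,12),(32,-55,12),(-32,-55,12),(-32,55,12)]
man=np.array([(285,100),(336,101),(335,186),(284,186)],float)
for M in(man,b):
  best=None
  for k in range(4):
    for q in(1.1,-.5):
      r=lambda q:(wproj(p,o,place(q,P))-np.roll(M,k,0)).ravel()
      s=least_squares(r,[.62,.32,q])
      if best is None or s.cost<best.cost:best=s;br=r(s.x)
  print(best.x.round(4),br.round(1))
q=best.x
Rt=Rn.from_quat(o["ee_rot"]).as_matrix();print("tool yaw",np.arctan2(Rt[1,0],Rt[0,0]),"tool y",np.arctan2(Rt[1,1],Rt[0,1]))
print("shift tool mm",(Rt.T@(np.array([q[0],q[1],.215])-o["position"])*1000).round(1))
E
```

```text
[[284.0, 185.0], [284.0, 99.0], [335.0, 99.0], [335.0, 185.0]]
[0.6217 0.3248 1.1315] [ 0.  -0.6 -1.3  0.3  1.1  1.1  0.1 -0.8]
[0.62   0.3249 1.1424] [ 0.1 -0.2 -1.2 -0.1  1.   1.1  0.1 -0.8]
tool yaw 2.683588762639875 tool y 1.1127924394000557
shift tool mm [ 31.   73.3 192.1]
```

arm_command(plan=[{"dp": [15,37,0],"spin": -0.02},{"dp": [15,37,0],"spin": 0},{"dp": [0,0,30],"spin": 0},{"dp": [0,0,30],"spin": 0},{"dp": [0,0,0],"spin": 0}], grip=-1)

```text
clock: 8.3
position: [0.6196, 0.3248, 0.3431]
ee_rot: [0.216, 0.976, -0.002, -0.002]
ft_force: [0.7, -0.6, -0.4]
grip_width: 0.999
grasp_force: 0.0
```

arm_command(plan=[{"dp": [0,1,35],"spin": 0},{"dp": [0,0,35],"spin": 0},{"dp": [0,0,30],"spin": 0},{"dp": [0,0,28],"spin": 0},{"dp": [0,0,0],"spin": 0}])

```text
clock: 8.8
position: [0.6203, 0.325, 0.217]
ee_rot: [0.217, 0.976, -0.002, -0.002]
ft_force: [-0.5, -0.3, 0.4]
grip_width: 1.002
grasp_force: 0.0
```

arm_command(plan=[{"dp": [0,0,0],"spin": 0},{"dp": [0,0,0],"spin": 0},{"dp": [0,0,0],"spin": 0},{"dp": [0,0,0],"spin": 0},{"dp": [0,0,0],"spin": 0}], grip=1, newtons=30)

```text
clock: 9.3
position: [0.6209, 0.3261, 0.2209]
ee_rot: [0.216, 0.976, 0.0, 0.001]
ft_force: [-2.6, -1.9, 6.6]
grip_width: 0.3
grasp_force: 36.5
```

arm_command(plan=[{"dp": [0,0,-5],"spin": 0},{"dp": [0,0,-40],"spin": 0},{"dp": [0,0,-50],"spin": 0},{"dp": [0,0,-50],"spin": 0},{"dp": [0,0,-50],"spin": 0}])

```text
clock: 9.8
position: [0.6202, 0.3258, 0.4157]
ee_rot: [0.215, 0.977, -0.001, -0.001]
ft_force: [1.4, -0.3, -8.1]
grip_width: 0.299
grasp_force: 34.6
```

arm_command(plan=[{"dp": [0,0,0],"spin": 0.145},{"dp": [0,0,0],"spin": 0.145},{"dp": [0,0,0],"spin": 0.145},{"dp": [0,0,0],"spin": 0.145},{"dp": [0,0,0],"spin": 0.145}])

```text
clock: 10.3
position: [0.6204, 0.3261, 0.4136]
ee_rot: [0.55, 0.835, -0.001, -0.001]
ft_force: [-0.1, 1.5, -6.5]
grip_width: 0.298
grasp_force: 34.5
```

arm_command(plan=[{"dp": [0,0,0],"spin": 0.145},{"dp": [0,0,0],"spin": 0.14},{"dp": [0,0,0],"spin": 0}])

```text
clock: 10.6
position: [0.6203, 0.3262, 0.4138]
ee_rot: [0.662, 0.75, -0.001, -0.0]
ft_force: [0.1, -0.7, -7.0]
grip_width: 0.298
grasp_force: 34.5
```

arm_command(plan=[{"dp": [-39,-11,0],"spin": 0},{"dp": [-39,-11,0],"spin": 0},{"dp": [-39,-11,0],"spin": 0},{"dp": [-39,-11,0],"spin": 0},{"dp": [-39,-11,0],"spin": 0}])

```text
clock: 11.1
position: [0.5899, 0.1242, 0.4141]
ee_rot: [0.659, 0.752, -0.001, -0.0]
ft_force: [1.1, -0.1, -6.3]
grip_width: 0.298
grasp_force: 34.1
```

arm_command(plan=[{"dp": [-39,-11,0],"spin": 0},{"dp": [-39,-11,0],"spin": 0},{"dp": [-39,-11,0],"spin": 0},{"dp": [-39,-11,0],"spin": 0},{"dp": [-39,-11,0],"spin": 0}])

```text
clock: 11.6
position: [0.5597, -0.0759, 0.4144]
ee_rot: [0.659, 0.752, -0.0, -0.0]
ft_force: [1.4, 0.3, -5.5]
grip_width: 0.298
grasp_force: 34.1
```

arm_command(plan=[{"dp": [0,0,0],"spin": 0},{"dp": [0,0,40],"spin": 0},{"dp": [0,0,30],"spin": 0},{"dp": [0,0,0],"spin": 0},{"dp": [0,0,0],"spin": 0}])

```text
clock: 12.1
position: [0.5606, -0.0742, 0.3452]
ee_rot: [0.66, 0.751, -0.0, -0.0]
ft_force: [0.1, 0.3, -6.0]
grip_width: 0.3
grasp_force: 33.9
```

```bash
python3 snap.py w4; python3 - <<'E'
import cv2
a=cv2.convertScaleAbs(cv2.imread("pics/w4.png"),alpha=1.3)
cv2.imwrite("pics/w4b.png",cv2.resize(a[100:384,100:400],None,fx=2,fy=2,interpolation=2))
E
```

```text
[ 0.5606 -0.0742  0.3452] [ 6.601e-01  7.512e-01 -1.000e-04 -3.000e-04] [ 0.6   0.31 -0.66  1.67  0.2   1.23  0.03]
```

View pics/w4b.png

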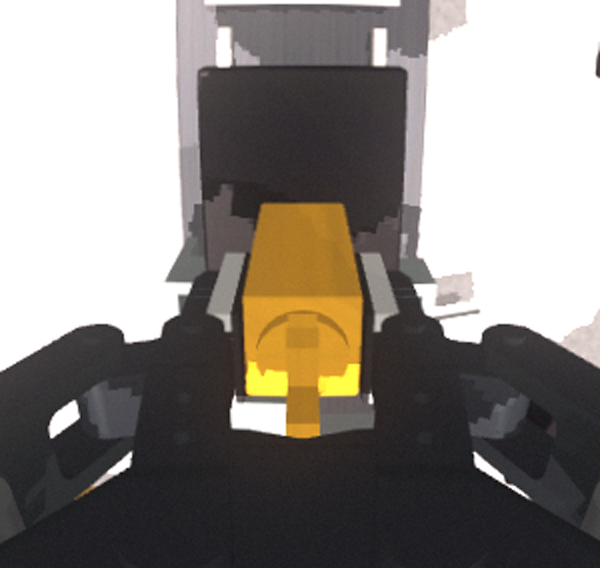

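The wrist picture shows the trophy held square, its base front edge at crop row 68 (cols 198–408) and pillar foot at row 203. I'll fit its pose in the tool.

```bash
cat > inhand.py <<'E'
import sys,json
from workcell import viewer
from h import *
from scipy.optimize import least_squares
p=viewer.camera_params("wrist")
# unknown: trophy (x along tool x=a, tool y=b, underside depth h below TCP, tilt, yaw) in tool frame; trophy y=tool x, x=tool y, z=-tool z
P=np.array([(-32,55,12),(32,55,12),(-13,13,12),(13,13,12),(-13,13,78),(13,13,78)])/1000.
def tool(q,P):
    a,b,h,t,w=q; x,y,z=P.T
    # tilt about x through underside centre, +y down positive
    y2=y*np.cos(t)+z*np.sin(t); z2=z*np.cos(t)-y*np.sin(t)
    X=np.c_[y2,x,-z2]; c,s=np.cos(w),np.sin(w)
    return np.c_[a+c*X[:,0]-s*X[:,1],b+s*X[:,0]+c*X[:,1],h+X[:,2]]
def fit(M):
    o=dict(position=[0,0,0],ee_rot=[0,0,0,1])
    r=lambda q:np.r_[(wproj(p,o,tool(q,P[:len(M)]))-M).ravel()]
    s=least_squares(r,[0,0,.22,0,0],x_scale=[.01,.01,.01,.1,.1]);print(s.x.round(4),r(s.x).round(1));return s.x
E
python3 - <<'E'
from inhand import *
M=np.array([(198,68),(408,67),(262,203),(345,203),(243,296),(362,296)])/2.+100
fit(M); fit(M[:4])
E
```

```text
[-1.300e-03 -2.000e-04  2.228e-01 -1.190e-02 -2.000e-03] [-0.4  0.5  0.2  1.  -0.2 -0.7 -0.5 -0.8 -0.6  0.   1.2 -0. ]
[-0.0019  0.      0.2183  0.0892 -0.0053] [-0.   0.  -0.   0.1 -0.2  0.   0.2 -0.1]
```

arm_command(plan=[{"dp": [0,-1,20],"spin": 0},{"dp": [0,0,16],"spin": 0},{"dp": [0,0,10],"spin": 0},{"dp": [0,0,0],"spin": 0},{"dp": [0,0,0],"spin": 0}], grip=1, newtons=22)

```text
clock: 12.65
position: [0.5598, -0.0746, 0.2992]
ee_rot: [0.661, 0.75, 0.0, 0.0]
ft_force: [-0.2, 0.1, -7.1]
grip_width: 0.295
grasp_force: 33.8
```

arm_command(plan=[{"dp": [0,0,3],"spin": 0},{"dp": [0,0,2],"spin": 0},{"dp": [0,0,0],"spin": 0}])

```text
clock: 12.95
position: [0.5597, -0.0747, 0.2939]
ee_rot: [0.661, 0.75, 0.0, 0.0]
ft_force: [-0.2, 0.0, -6.1]
grip_width: 0.298
grasp_force: 33.9
```

arm_command(plan=[{"dp": [0,0,2],"spin": 0},{"dp": [0,0,2],"spin": 0},{"dp": [0,0,0],"spin": 0}])

```text
clock: 13.25
position: [0.5599, -0.0729, 0.2914]
ee_rot: [0.661, 0.751, 0.001, 0.0]
ft_force: [-4.7, 6.6, 8.4]
grip_width: 0.297
grasp_force: 36.4
```

arm_command(plan=[{"dp": [0,0,2],"spin": 0},{"dp": [0,0,2],"spin": 0},{"dp": [0,0,0],"spin": 0}], grip=1, newtons=20)

```text
clock: 13.55
position: [0.5603, -0.0714, 0.2884]
ee_rot: [0.66, 0.751, 0.002, 0.0]
ft_force: [-5.4, 11.5, 15.2]
grip_width: 0.302
grasp_force: 38.2
```

```bash
cat > edge.py <<'E'
import sys
from h import *
for n in sys.argv[1:]:
    im=cv2.imread(f"pics/{n}.png"); g=im.max(2).astype(int); s=im[:,:,2].astype(int)-im[:,:,0]
    c=slice(246,256); print(n,"g",g[100:150:2,c].mean(1).astype(int).tolist(),"brass starts",np.argmax(s[100:,c].mean(1)>50)+100)
E
python3 snap.py w5; python3 edge.py w4 w5
```

```text
[ 0.5603 -0.0714  0.2884] [6.601e-01 7.512e-01 2.000e-03 3.000e-04] [ 0.59  0.37 -0.65  1.74  0.24  1.12 -0.  ]
w4 g [228, 84, 76, 91, 90, 90, 89, 89, 88, 87, 87, 85, 85, 84, 83, 83, 67, 38, 45, 45, 44, 42, 42, 41, 41] brass starts 202
w5 g [225, 226, 70, 70, 84, 85, 85, 85, 85, 84, 84, 83, 83, 83, 82, 82, 81, 81, 80, 80, 67, 41, 47, 47, 46] brass starts 208
```

```bash
cat > tilt.py <<'E'
from inhand import *
o=dict(position=[0,0,0],ee_rot=[0,0,0,1])
for d in range(0,22,2):
    t=np.radians(d)
    for D in(.153,):
        H=.2215-D; q=[-.0015-H*np.sin(t),0,D+H*np.cos(t),t,0]
        print(d,wproj(p,o,tool(q,np.array([(0,55,12),(0,13,12)])/1000))[:,1].round(1))
E
python3 tilt.py
```

```text
0 [134.1 201.4]
2 [137.2 204.2]
4 [140.3 207.1]
6 [143.4 209.9]
8 [146.6 212.8]
10 [149.9 215.7]
12 [153.1 218.6]
14 [156.5 221.5]
16 [159.8 224.4]
18 [163.2 227.4]
20 [166.6 230.4]
```

arm_command(plan=[{"dp": [1,0,2],"spin": 0},{"dp": [1,0,2],"spin": 0},{"dp": [1,0,2],"spin": 0},{"dp": [0,0,1],"spin": 0},{"dp": [0,0,0],"spin": 0}])

```text
clock: 14.1
position: [0.5599, -0.067, 0.2816]
ee_rot: [0.66, 0.752, 0.002, -0.0]
ft_force: [-9.2, 16.3, 19.3]
grip_width: 0.299
grasp_force: 40.8
```

```bash
python3 snap.py w6; python3 edge.py w6
```

```text
[ 0.5599 -0.067   0.2816] [ 6.596e-01  7.516e-01  2.400e-03 -4.000e-04] [ 0.58  0.37 -0.65  1.74  0.24  1.1  -0.01]
w6 g [226, 226, 224, 222, 226, 97, 70, 86, 84, 85, 84, 83, 83, 83, 83, 81, 82, 81, 81, 80, 80, 80, 80, 80, 48] brass starts 215
```

arm_command(plan=[{"dp": [0,0,2],"spin": 0},{"dp": [0,0,2],"spin": 0},{"dp": [0,0,1],"spin": 0},{"dp": [0,0,0],"spin": 0}])

```text
clock: 14.55
position: [0.5598, -0.0656, 0.2768]
ee_rot: [0.659, 0.752, 0.003, -0.001]
ft_force: [-10.9, 21.7, 21.8]
grip_width: 0.299
grasp_force: 42.3
```

arm_command(plan=[{"dp": [0,0,-10],"spin": 0},{"dp": [0,0,-15],"spin": 0},{"dp": [0,0,0],"spin": 0},{"dp": [0,0,0],"spin": 0}], grip=1, newtons=40)

```text
clock: 14.95
position: [0.5592, -0.0724, 0.2989]
ee_rot: [0.662, 0.75, 0.0, 0.0]
ft_force: [0.7, -0.3, -7.2]
grip_width: 0.301
grasp_force: 40.4
```

```bash
python3 snap.py w7; python3 edge.py w7;python3 - <<'E'
import cv2
a=cv2.convertScaleAbs(cv2.imread("pics/w7.png"),alpha=1.3)
cv2.imwrite("pics/w7b.png",cv2.resize(a[80:384,100:400],None,fx=1.9,fy=1.9,interpolation=2))
E
```

```text
[ 0.5592 -0.0724  0.2989] [6.616e-01 7.499e-01 0.000e+00 5.000e-04] [ 0.59  0.35 -0.65  1.73  0.23  1.14 -0.  ]
w7 g [226, 80, 70, 84, 86, 85, 85, 85, 84, 84, 83, 83, 83, 82, 82, 81, 81, 81, 81, 80, 79, 79, 79, 79, 77] brass starts 218
```

View pics/w7b.png

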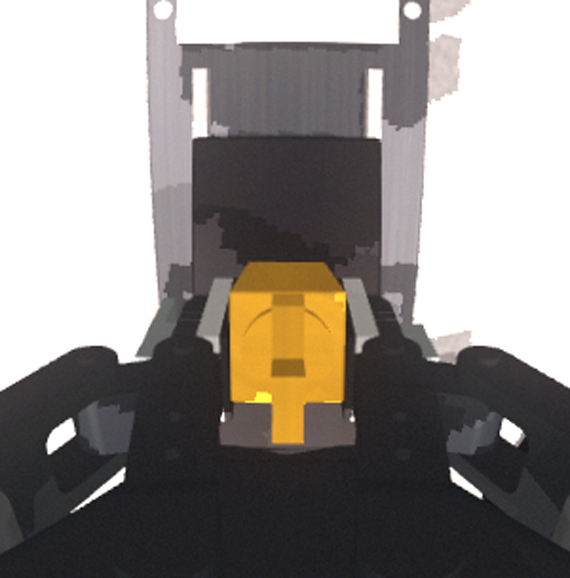

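Picture: the base is tilted about 11.5° with the front edge (crop row 138) down, lip edge at row 44. I'll fit the pose in the hand and plan the entry.

```bash
python3 - <<'E'
from inhand import *
M=np.array([(192,138),(381,138),(247,262),(326,262),(230,291),(345,291)])/1.9+[100,80]
q=fit(M)
H=.0685;t=np.radians(11.5); q2=[-.0015-H*np.sin(t),0,.153+H*np.cos(t),t,0]; print(np.round(q2,4))
for Q in(q,q2):
  print("corners tool x, z: front bottom/top, rear bottom/top",tool(Q,np.array([(0,55,0),(0,55,12),(0,-55,0),(0,-55,12)])/1000.)[:,[0,2]].round(4).tolist())
# predicted lip edge / guide in this image against the jig fit
o=json.load(open("pics/w7.json"));J=np.load("Jw.npy");print(((wproj(p,o,place(J,[(45,111.5,38),(-45,111.5,38),(35,100.5,24),(-35,100.5,24)]))-[100,80])*1.9).round(1).tolist())
d=np.array(o["position"])-[J[0],J[1],0];c,s=np.cos(J[2]),np.sin(J[2]);print("TCP jig",c*d[0]+s*d[1],-s*d[0]+c*d[1])
E
```

```text
[-0.0153 -0.0005  0.2184  0.2556 -0.0016] [ 0.5  0.1 -0.1  0.   0.8 -0.1 -0.3 -0.1 -0.9  0.   0.3  0. ]
[-0.0152  0.      0.2201  0.2007  0.    ]
corners tool x, z: front bottom/top, rear bottom/top [[0.0379, 0.2323], [0.0409, 0.2207], [-0.0685, 0.2045], [-0.0655, 0.1928]]
corners tool x, z: front bottom/top, rear bottom/top [[0.0387, 0.2311], [0.0411, 0.2193], [-0.0691, 0.2092], [-0.0667, 0.1974]]
[[397.0, 44.7], [175.2, 44.7], [367.6, 70.1], [204.7, 70.1]]
TCP jig 0.000671861455922039 0.03740802419755693
```

arm_command(plan=[{"dp": [14,-1,0],"spin": 0},{"dp": [13,0,0],"spin": 0},{"dp": [0,0,15],"spin": 0},{"dp": [0,0,0],"spin": 0},{"dp": [0,0,0],"spin": 0}])

```text
clock: 15.5
position: [0.5545, -0.0453, 0.2829]
ee_rot: [0.661, 0.75, -0.001, -0.001]
ft_force: [0.2, -0.4, -6.3]
grip_width: 0.3
grasp_force: 40.8
```

```bash
cat > st.py <<'E'
from workcell import manip
from h import *
o=manip.get_obs();J=np.load("Jw.npy");d=np.array(o["position"])-[J[0],J[1],0];c,s=np.cos(J[2]),np.sin(J[2])
R=Rn.from_quat(o["ee_rot"]).as_matrix()
print("TCP jig mm",np.round([1000*(c*d[0]+s*d[1]),1000*(-s*d[0]+c*d[1]),1000*d[2]],1),"yaw-jig-90",round(np.arctan2(R[1,0],R[0,0])-J[2]-np.pi/2,4),"F",np.round(o["ft_force"],1),o["clock"])
E
python3 st.py
```

```text
TCP jig mm [ -0.6  64.9 282.9] yaw-jig-90 0.0004 F [ 0.2 -0.4 -6.3] 15.5
```

arm_command(plan=[{"dp": [-1,0,12],"spin": 0},{"dp": [0,0,12],"spin": 0},{"dp": [0,0,9],"spin": 0},{"dp": [0,0,0],"spin": 0},{"dp": [0,0,0],"spin": 0}])

```text
clock: 16.0
position: [0.5549, -0.0461, 0.2504]
ee_rot: [0.661, 0.75, -0.0, -0.0]
ft_force: [0.9, 0.1, -7.1]
grip_width: 0.295
grasp_force: 40.8
```

arm_command(plan=[{"dp": [0,0,2],"spin": 0},{"dp": [0,0,2],"spin": 0},{"dp": [0,0,0],"spin": 0}])

```text
clock: 16.3
position: [0.5548, -0.0461, 0.2466]
ee_rot: [0.661, 0.75, -0.0, 0.0]
ft_force: [0.7, -0.6, -7.3]
grip_width: 0.299
grasp_force: 40.7
```

```bash
python3 st.py
```

```text
TCP jig mm [ -0.4  64.  246.6] yaw-jig-90 0.0004 F [ 0.7 -0.6 -7.3] 16.3
```

Down to find the floor, in 1 mm steps.

arm_command(plan=[{"dp": [0,0,1],"spin": 0},{"dp": [0,0,1],"spin": 0},{"dp": [0,0,0],"spin": 0}])

```text
clock: 16.6
position: [0.5548, -0.0461, 0.2446]
ee_rot: [0.661, 0.75, -0.0, -0.0]
ft_force: [0.0, -0.1, -6.2]
grip_width: 0.3
grasp_force: 40.8
```

arm_command(plan=[{"dp": [0,0,1],"spin": 0},{"dp": [0,0,0],"spin": 0},{"dp": [0,0,0],"spin": 0}])

```text
clock: 16.9
position: [0.5549, -0.0461, 0.2437]
ee_rot: [0.661, 0.75, -0.0, 0.0]
ft_force: [0.4, 0.3, -7.2]
grip_width: 0.299
grasp_force: 40.8
```

arm_command(plan=[{"dp": [4,0,0],"spin": 0},{"dp": [4,0,0],"spin": 0},{"dp": [4,0,0],"spin": 0},{"dp": [0,0,0],"spin": 0}])

```text
clock: 17.3
position: [0.5533, -0.0331, 0.2437]
ee_rot: [0.661, 0.751, 0.0, -0.0]
ft_force: [0.8, 1.2, -6.4]
grip_width: 0.298
grasp_force: 40.8
```

arm_command(plan=[{"dp": [3,0,0],"spin": 0},{"dp": [2,0,0],"spin": 0},{"dp": [0,0,0],"spin": 0}])

```text
clock: 17.6
position: [0.5527, -0.0288, 0.2437]
ee_rot: [0.661, 0.75, 0.0, 0.0]
ft_force: [0.7, 0.1, -6.6]
grip_width: 0.3
grasp_force: 40.8
```

```bash
python3 st.py; python3 snap.py w8; python3 - <<'E'
import cv2
a=cv2.convertScaleAbs(cv2.imread("pics/w8.png"),alpha=1.3)
cv2.imwrite("pics/w8b.png",cv2.resize(a[80:300,150:350],None,fx=2.7,fy=2.7,interpolation=2))
E
```

```text
TCP jig mm [ -0.3  81.4 243.7] yaw-jig-90 0.0008 F [ 0.7  0.1 -6.6] 17.6
[ 0.5527 -0.0288  0.2437] [0.661  0.7504 0.     0.    ] [ 0.52  0.4  -0.65  1.8   0.28  1.03 -0.11]
```

View pics/w8b.png

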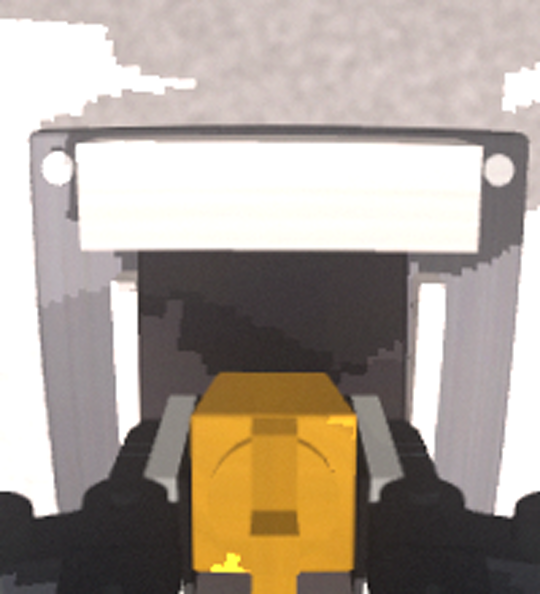

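The base front is under the lip between the guides (base cols 138–408, guides 136–415). It is about 0.8 mm toward -x. I'll advance to the wall and then lower.

arm_command(plan=[{"dp": [1,1,0],"spin": 0},{"dp": [1,0,0],"spin": 0},{"dp": [0,0,0],"spin": 0}])

```text
clock: 17.95
position: [0.5535, -0.027, 0.2437]
ee_rot: [0.661, 0.75, 0.0, -0.0]
ft_force: [-0.0, 0.6, -7.5]
grip_width: 0.297
grasp_force: 40.8
```

arm_command(plan=[{"dp": [0,0,2],"spin": 0},{"dp": [-2,0,2],"spin": 0},{"dp": [-2,0,2],"spin": 0},{"dp": [0,0,0],"spin": 0}])

```text
clock: 18.35
position: [0.5544, -0.0323, 0.2385]
ee_rot: [0.662, 0.75, -0.0, 0.001]
ft_force: [-3.2, -3.9, 4.6]
grip_width: 0.296
grasp_force: 43.1
```

```bash
python3 st.py; python3 snap.py w9; python3 edge.py w8 w9 | grep -o "w. \|brass.*"
```

```text
TCP jig mm [  0.9  77.8 238.5] yaw-jig-90 -0.0009 F [-3.2 -3.9  4.6] 18.35
[ 0.5544 -0.0323  0.2385] [ 6.617e-01  7.498e-01 -2.000e-04  9.000e-04] [ 0.52  0.41 -0.64  1.8   0.29  1.02 -0.11]
w8 
brass starts 218
w9 
brass starts 212
```

arm_command(plan=[{"dp": [-2,0,2],"spin": 0},{"dp": [-2,0,2],"spin": 0},{"dp": [0,0,0],"spin": 0}])

```text
clock: 18.7
position: [0.555, -0.0369, 0.2348]
ee_rot: [0.662, 0.75, -0.001, 0.001]
ft_force: [-3.6, -6.7, 8.9]
grip_width: 0.3
grasp_force: 44.4
```

arm_command(plan=[{"dp": [-2,0,2],"spin": 0},{"dp": [-1,0,1],"spin": 0},{"dp": [0,0,0],"spin": 0}])

```text
clock: 19.0
position: [0.5555, -0.0401, 0.2319]
ee_rot: [0.662, 0.75, -0.001, 0.002]
ft_force: [-2.8, -8.0, 9.4]
grip_width: 0.297
grasp_force: 45.2
```

```bash
python3 st.py; python3 snap.py w10; python3 edge.py w10 | grep -o "w.. \|brass.*"
```

```text
TCP jig mm [  1.   69.9 231.9] yaw-jig-90 -0.0017 F [-2.8 -8.   9.4] 19.0
[ 0.5555 -0.0401  0.2319] [ 6.620e-01  7.495e-01 -6.000e-04  1.600e-03] [ 0.52  0.42 -0.64  1.8   0.3   1.01 -0.11]
w10 
brass starts 204
```

arm_command(plan=[{"dp": [0,0,1],"spin": 0},{"dp": [0,0,1],"spin": 0},{"dp": [0,0,0],"spin": 0}])

```text
clock: 19.35
position: [0.5559, -0.0405, 0.2306]
ee_rot: [0.662, 0.749, -0.0, 0.002]
ft_force: [-3.3, -9.9, 13.3]
grip_width: 0.3
grasp_force: 46.1
```

```bash
python3 st.py; python3 snap.py w11; python3 edge.py w11 | grep -o "w.. \|brass.*"
```

```text
TCP jig mm [  1.4  69.5 230.6] yaw-jig-90 -0.0021 F [-3.3 -9.9 13.3] 19.35
[ 0.5559 -0.0405  0.2306] [ 6.621e-01  7.494e-01 -4.000e-04  2.400e-03] [ 0.52  0.43 -0.63  1.8   0.3   1.01 -0.11]
w11 
brass starts 202
```

arm_command(plan=[{"dp": [1,0,-2],"spin": 0},{"dp": [0,0,0],"spin": 0}])

```text
clock: 19.6
position: [0.555, -0.0378, 0.2309]
ee_rot: [0.661, 0.75, -0.0, 0.001]
ft_force: [0.8, -6.1, -2.1]
grip_width: 0.301
grasp_force: 43.9
```

arm_command(plan=[{"dp": [0,0,0],"spin": 0},{"dp": [0,0,0],"spin": 0},{"dp": [0,0,0],"spin": 0},{"dp": [0,0,0],"spin": 0},{"dp": [0,0,0],"spin": 0}], grip=-1)

```text
clock: 20.1
position: [0.5548, -0.0368, 0.2307]
ee_rot: [0.661, 0.75, 0.0, 0.0]
ft_force: [0.2, 0.4, 0.5]
grip_width: 1.001
grasp_force: 0.0
```

arm_command(plan=[{"dp": [0,0,-15],"spin": 0},{"dp": [0,0,-40],"spin": 0},{"dp": [0,0,-50],"spin": 0},{"dp": [0,0,-50],"spin": 0},{"dp": [0,0,-25],"spin": 0}])

```text
clock: 20.6
position: [0.5549, -0.0362, 0.4166]
ee_rot: [0.661, 0.75, 0.002, 0.003]
ft_force: [0.6, -0.1, -0.3]
grip_width: 1.002
grasp_force: 0.0
```

arm_command(plan=[{"dp": [-45,2,0],"spin": 0},{"dp": [-45,2,0],"spin": 0},{"dp": [-40,2,0],"spin": 0},{"dp": [0,0,0],"spin": 0},{"dp": [0,0,0],"spin": 0}], grip=1)

```text
clock: 21.1
position: [0.5769, -0.1658, 0.4113]
ee_rot: [0.662, 0.75, 0.0, -0.0]
ft_force: [-0.4, 0.8, -0.3]
grip_width: 0.142
grasp_force: 0.0
```

```bash
python3 st.py; python3 snap.py w12; python3 - <<'E'
import cv2
a=cv2.convertScaleAbs(cv2.imread("pics/w12.png"),alpha=1.3)
cv2.imwrite("pics/w12b.png",cv2.resize(a[0:260,120:400],None,fx=2.2,fy=2.2,interpolation=2))
E
```

```text
TCP jig mm [  6.5 -57.5 411.3] yaw-jig-90 -0.0012 F [-0.4  0.8 -0.3] 21.1
[ 0.5769 -0.1658  0.4113] [ 6.618e-01  7.497e-01  3.000e-04 -0.000e+00] [ 0.69  0.33 -0.61  1.49  0.19  1.37  0.19]
```

View pics/w12b.png

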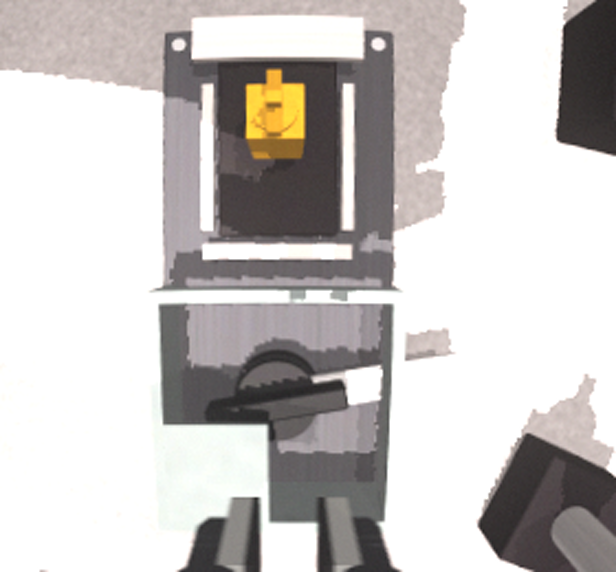

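Picture: the trophy lies flat in the pocket, under the lip (rows 18–60) and behind the sill (row 250). The wing is at about 0.15 rad. Now I'll latch by pushing the cw flank.

arm_command(plan=[{"dp": [-18,11,0],"spin": 0},{"dp": [-18,11,0],"spin": 0},{"dp": [0,0,40],"spin": 0},{"dp": [0,0,30],"spin": 0},{"dp": [0,0,0],"spin": 0}], grip=1)

```text
clock: 21.65
position: [0.6024, -0.1964, 0.3372]
ee_rot: [0.66, 0.751, -0.001, -0.003]
ft_force: [0.5, 0.2, -0.2]
grip_width: 0.001
grasp_force: 0.0
```

```bash
python3 st.py
```

```text
TCP jig mm [ 28.  -91.  337.2] yaw-jig-90 0.0029 F [ 0.5  0.2 -0.2] 21.65
```

arm_command(plan=[{"dp": [-3,0,20],"spin": 0},{"dp": [0,0,35],"spin": 0},{"dp": [0,0,35],"spin": 0},{"dp": [0,0,30],"spin": 0},{"dp": [0,0,0],"spin": 0}])

```text
clock: 22.15
position: [0.603, -0.2, 0.2188]
ee_rot: [0.661, 0.751, -0.001, -0.002]
ft_force: [-0.9, -0.3, -0.6]
grip_width: -0.002
grasp_force: 0.0
```

```bash
python3 st.py
```

```text
TCP jig mm [ 28.2 -94.7 218.8] yaw-jig-90 0.0019 F [-0.9 -0.3 -0.6] 22.15
```

arm_command(plan=[{"dp": [9,2,0],"spin": 0},{"dp": [7,4,0],"spin": 0},{"dp": [5,0,0],"spin": 0},{"dp": [5,0,0],"spin": 0},{"dp": [0,0,0],"spin": 0}])

```text
clock: 22.65
position: [0.607, -0.1736, 0.222]
ee_rot: [0.661, 0.751, 0.001, 0.001]
ft_force: [2.7, -0.8, 2.5]
grip_width: 0.001
grasp_force: 1.4
```

```bash
python3 st.py
```

```text
TCP jig mm [ 35.4 -69.  222. ] yaw-jig-90 0.0014 F [ 2.7 -0.8  2.5] 22.65
```

arm_command(plan=[{"dp": [5,-2,2],"spin": 0},{"dp": [5,-2,1],"spin": 0},{"dp": [6,-5,0],"spin": 0},{"dp": [3,-3,0],"spin": 0},{"dp": [0,0,0],"spin": 0}])

```text
clock: 23.15
position: [0.592, -0.1567, 0.2179]
ee_rot: [0.661, 0.75, 0.0, -0.0]
ft_force: [1.9, 0.2, 0.4]
grip_width: 0.003
grasp_force: 1.0
```

```bash
python3 st.py; python3 snap.py w13
```

```text
TCP jig mm [ 22.7 -50.3 217.9] yaw-jig-90 0.0009 F [1.9 0.2 0.4] 23.15
[ 0.592  -0.1567  0.2179] [ 6.610e-01  7.504e-01  3.000e-04 -0.000e+00] [ 0.62  0.54 -0.56  1.66  0.32  1.04  0.09]
```

arm_command(plan=[{"dp": [1,-1,0],"spin": 0},{"dp": [0,-1,0],"spin": 0},{"dp": [0,0,0],"spin": 0}])

```text
clock: 23.5
position: [0.5902, -0.1563, 0.2178]
ee_rot: [0.661, 0.75, 0.0, -0.0]
ft_force: [4.2, 0.9, 2.6]
grip_width: -0.001
grasp_force: 1.7
```

arm_command(plan=[{"dp": [0,8,0],"spin": 0},{"dp": [0,2,-40],"spin": 0},{"dp": [0,0,-50],"spin": 0},{"dp": [0,0,-50],"spin": 0},{"dp": [0,0,-50],"spin": 0}])

```text
clock: 24.0
position: [0.5997, -0.155, 0.4091]
ee_rot: [0.661, 0.75, -0.0, -0.001]
ft_force: [1.6, -1.5, 0.3]
grip_width: -0.005
grasp_force: 0.0
```

arm_command(plan=[{"dp": [-15,0,0],"spin": 0},{"dp": [-15,0,0],"spin": 0},{"dp": [0,0,0],"spin": 0},{"dp": [0,0,0],"spin": 0}])

```text
clock: 24.4
position: [0.6035, -0.1854, 0.4055]
ee_rot: [0.662, 0.75, -0.001, -0.002]
ft_force: [-0.4, 0.3, -0.6]
grip_width: 0.004
grasp_force: 0.0
```

```bash
python3 st.py; python3 snap.py w14; python3 - <<'E'
import cv2,json
from workcell import viewer
from h import *
o=json.load(open("pics/w14.json"));p=viewer.camera_params("wrist");J=np.load("Jw.npy")
for t in(1.4,1.5,1.57): print(t,((wproj(p,o,place(J,[(102*np.cos(t),-73.5+102*np.sin(t),34),(37*np.cos(t),-73.5+37*np.sin(t),58),(-37*np.cos(t),-73.5-37*np.sin(t),58)]))-[120,0])*2.2).round(1).tolist())
a=cv2.convertScaleAbs(cv2.imread("pics/w14.png"),alpha=1.2)
cv2.imwrite("pics/w14b.png",cv2.resize(a[0:260,120:400],None,fx=2.2,fy=2.2,interpolation=2))
E
```

```text
TCP jig mm [ 30.5 -80.3 405.5] yaw-jig-90 -0.0005 F [-0.4  0.3 -0.6] 24.4
[ 0.6035 -0.1854  0.4055] [ 6.615e-01  7.499e-01 -6.000e-04 -1.700e-03] [ 0.67  0.41 -0.59  1.41  0.23  1.39  0.2 ]
1.4 [[266.0, 170.8], [241.5, 296.9], [218.9, 441.5]]
1.5 [[246.2, 168.7], [234.0, 296.0], [226.1, 442.4]]
1.57 [[232.4, 168.5], [228.6, 295.9], [231.2, 442.6]]
```

View pics/w14b.png

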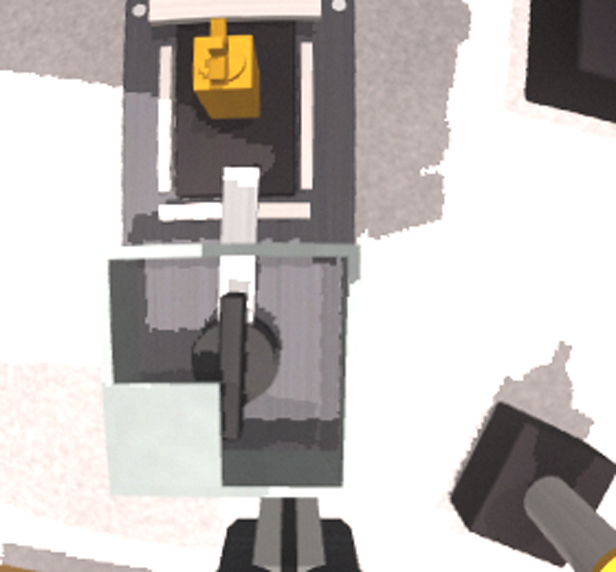

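The tongue lies over the base edge with its tip at (241,168), about 1.53 rad. A small extra push will square it.

arm_command(plan=[{"dp": [15,1,0],"spin": 0},{"dp": [15,1,0],"spin": 0},{"dp": [0,0,40],"spin": 0},{"dp": [0,0,40],"spin": 0},{"dp": [0,0,20],"spin": 0}])

```text
clock: 24.95
position: [0.6009, -0.1526, 0.3045]
ee_rot: [0.66, 0.751, -0.001, -0.002]
ft_force: [-0.6, 0.5, -0.3]
grip_width: -0.0
grasp_force: 0.0
```

arm_command(plan=[{"dp": [0,0,30],"spin": 0},{"dp": [0,0,30],"spin": 0},{"dp": [0,0,24],"spin": 0},{"dp": [0,0,0],"spin": 0},{"dp": [0,0,0],"spin": 0}])

```text
clock: 25.45
position: [0.6022, -0.1535, 0.2244]
ee_rot: [0.661, 0.751, 0.0, -0.0]
ft_force: [0.9, 0.1, 0.2]
grip_width: -0.001
grasp_force: 0.0
```

```bash
python3 st.py
```

```text
TCP jig mm [ 33.1 -48.5 224.4] yaw-jig-90 0.0019 F [0.9 0.1 0.2] 25.45
```

arm_command(plan=[{"dp": [-1,-3,6],"spin": 0},{"dp": [0,-6,0],"spin": 0},{"dp": [0,-3,0],"spin": 0},{"dp": [0,-1.5,0],"spin": 0},{"dp": [0,0,0],"spin": 0}])

```text
clock: 25.95
position: [0.5889, -0.1576, 0.2184]
ee_rot: [0.661, 0.75, 0.001, 0.001]
ft_force: [2.0, 0.1, 0.7]
grip_width: -0.004
grasp_force: 1.5
```

```bash
python3 st.py
```

```text
TCP jig mm [ 19.5 -50.8 218.4] yaw-jig-90 0.0005 F [2.  0.1 0.7] 25.95
```

arm_command(plan=[{"dp": [0,8,0],"spin": 0},{"dp": [0,2,-40],"spin": 0},{"dp": [0,0,-50],"spin": 0},{"dp": [0,0,-50],"spin": 0},{"dp": [0,0,-50],"spin": 0}])

```text
clock: 26.45
position: [0.5985, -0.1564, 0.4097]
ee_rot: [0.661, 0.75, -0.0, -0.0]
ft_force: [1.1, -0.5, -0.2]
grip_width: -0.005
grasp_force: 0.0
```

arm_command(plan=[{"dp": [-15,0,0],"spin": 0},{"dp": [-15,0,0],"spin": 0},{"dp": [0,0,0],"spin": 0},{"dp": [0,0,0],"spin": 0}])

```text
clock: 26.85
position: [0.6022, -0.1866, 0.4057]
ee_rot: [0.662, 0.75, -0.001, -0.002]
ft_force: [0.1, 0.3, 0.3]
grip_width: -0.003
grasp_force: 0.0
```

```bash
python3 st.py; python3 snap.py w15; python3 - <<'E'
import json
from workcell import viewer
from h import *
p=viewer.camera_params("wrist");J=np.load("Jw.npy")
for n in("w14","w15"):
    o=json.load(open(f"pics/{n}.json")); g=cv2.imread(f"pics/{n}.png").max(2)
    tip=wproj(p,o,place(J,[(102*np.cos(t),-73.5+102*np.sin(t),34) for t in(1.5,1.54,1.57,1.6)])); 
    v0=int(round(tip[2,1]))
    for dv in(4,7,10):
        r=g[v0+dv,200:262]; c=np.where(r[:]>150)[0]+200; print(n,v0+dv,c.min() if len(c) else 0,c.max() if len(c) else 0,c.mean())
    print(tip.round(1).tolist())
    a=cv2.imread(f"pics/{n}.png");s=a[:,:,2].astype(int)-a[:,:,0];yy,xx=np.where(s[:80,180:260]>60);print("brass centre",xx.mean()+180,yy.mean())
E
```

```text
TCP jig mm [ 29.  -81.3 405.7] yaw-jig-90 -0.0005 F [0.1 0.3 0.3] 26.85
[ 0.6022 -0.1866  0.4057] [ 6.615e-01  7.499e-01 -5.000e-04 -1.500e-03] [ 0.67  0.41 -0.59  1.42  0.23  1.39  0.2 ]
w14 81 221 261 235.8181818181818
w14 84 222 261 236.5
w14 87 222 236 229.0
[[231.9, 76.7], [228.3, 76.6], [225.6, 76.6], [222.9, 76.7]]
brass centre 222.46210720887245 32.685767097966725
w15 80 219 261 233.1
w15 83 219 261 233.1
w15 86 219 234 226.5
[[233.1, 75.7], [229.5, 75.6], [226.8, 75.6], [224.1, 75.7]]
brass centre 223.62228260869566 31.594202898550726
```

The tongue now measures 1.57 rad and the trophy hasn't moved. Handing in.

```bash
python3 -c "
from workcell import manip
print(manip.hand_in())"
```

```text
the job is handed in; nothing more can be done
None
```

The job is handed in at about 27 s: the star trophy lies flat and free-standing in the jig pocket, the tongue measures about 1.57 rad over the edge of its base, and the arm touched no bystander that I saw, though I took no final picture of all of them.

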